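# Find the rocking corner of the surveyor platform and press its shim flat

### The job

The dental surveyor's platform rocks at one corner because the rubber pad under it has gone soft. With the fingertips press down on the platform's corners in turn to find the one that gives, push the red shim tab beside that corner down flat and leave the other three tabs up, then press the same corner again firmly for about a second to prove that it no longer gives. It is all done by pressing: lift and shift nothing, and leave the model table on the platform and the things around it where they are.

Things in the scene. Friction and masses are not known exactly. Their poses are not given: they have to be found in the camera images.
- bed: grey cast base frame of a dental surveyor, fixed on the bench: 8 mm thick bars in a # shape, 154 (x) by 300 mm (y). Origin: centre of its underside; z up; at yaw 0 x points away from the robot, y to its left (yaw within 0.35 rad). Four round rubber pads on it (at x +-60, y +-70 mm) carry the platform 26 mm above the bench; they look alike, but one, a different one each time, has gone soft
- platform: bare aluminium plate, 160 (its x) by 200 (its y) by 10 mm, about 1 kg, lying loose and level on the four pads, top 36 mm above the bench, axes along the bed's. An empty black column socket (36 mm across, 22 mm tall) stands on it at x +58, y 0. Origin: centre of its underside
- corner_1 (a point): point to press on the platform's top at its near-left corner (-x, +y in the platform's frame, 14 and 16 mm in from the edges), 36 mm above the bench at rest. Over a firm pad a corner stays put when pressed (under 1 mm)
- corner_2 (a point): point to press on the platform's top at its near-right corner (-x, -y in the platform's frame, 14 and 16 mm in from the edges), 36 mm above the bench at rest. Over the soft pad the corner starts to give at 1 to 3 N and by 5 N is about 5 mm down on a hard stop, the diagonal corner rising; released, it springs back level
- corner_3 (a point): point to press on the platform's top at its far-right corner (+x, -y in the platform's frame, 14 and 16 mm in from the edges), 36 mm above the bench at rest. With its shim flat, the soft corner settles only about 1 mm; 5 N or more loads the shim
- corner_4 (a point): point to press on the platform's top at its far-left corner (+x, +y in the platform's frame, 14 and 16 mm in from the edges), 36 mm above the bench at rest
- shim_1: rocker shim beside corner_1: steel lever on a stiff pin, nose under the platform's edge, red tab (26 x 26 x 8 mm) outward. Origin on the pin, 20 mm above the bench, 6 mm outside the platform; x along the pin, y outward along the lever, z square to it: 0.41 to 0.46 rad off vertical with the tab up, 0 when flat on its stop. About 10 N on the tab turns it; it stays where left
- shim_2: rocker shim beside corner_2: steel lever on a stiff pin, nose under the platform's edge, red tab (26 x 26 x 8 mm) outward. Origin on the pin, 20 mm above the bench, 6 mm outside the platform; x along the pin, y outward along the lever, z square to it: 0.41 to 0.46 rad off vertical with the tab up, 0 when flat on its stop. About 10 N on the tab turns it; it stays where left
- shim_3: rocker shim beside corner_3: steel lever on a stiff pin, nose under the platform's edge, red tab (26 x 26 x 8 mm) outward. Origin on the pin, 20 mm above the bench, 6 mm outside the platform; x along the pin, y outward along the lever, z square to it: 0.41 to 0.46 rad off vertical with the tab up, 0 when flat on its stop. About 10 N on the tab turns it; it stays where left
- shim_4: rocker shim beside corner_4: steel lever on a stiff pin, nose under the platform's edge, red tab (26 x 26 x 8 mm) outward. Origin on the pin, 20 mm above the bench, 6 mm outside the platform; x along the pin, y outward along the lever, z square to it: 0.41 to 0.46 rad off vertical with the tab up, 0 when flat on its stop. About 10 N on the tab turns it; it stays where left
- shim_1_tab (a point): middle of the top of shim_1's red tab, 35 mm along the lever from the pin; 37 to 40 mm above the bench with the tab up, 24 mm when flat. Flat, the nose is 1 mm under the platform and carries the corner instead of the pad
- shim_2_tab (a point): middle of the top of shim_2's red tab, 35 mm along the lever from the pin; 37 to 40 mm above the bench with the tab up, 24 mm when flat
- shim_3_tab (a point): middle of the top of shim_3's red tab, 35 mm along the lever from the pin; 37 to 40 mm above the bench with the tab up, 24 mm when flat
- shim_4_tab (a point): middle of the top of shim_4's red tab, 35 mm along the lever from the pin; 37 to 40 mm above the bench with the tab up, 24 mm when flat
- model_table: small round model table with a white plaster jaw cast, standing loose on the platform's middle, 72 mm across and 60 mm tall; a clamp screw sticks out to 52 mm from its axis; a bystander. Origin: centre of its underside
- articulator: red articulator with two plaster casts on the bench to the left of the platform, 100 x 96 x 112 mm; a bystander. Origin: centre of its underside
- jar: small amber jar with white lid on the bench to the right of the platform, 48 mm across, 55 mm tall; a bystander. Origin: centre of its underside
- wax_knife: wax knife with dark wooden handle lying on the bench between the robot and the platform, 173 mm long, 10 mm thick; a bystander. Origin: on the bench under its middle; x along it, handle to -x

How it is judged:
By the outcome, as a careful person would: the job done as asked, in the order asked, and still so for the second after the job is handed in, with the robot touching nothing.
It also fails if it takes over 58 s, if anything falls off the work surface, if the arm or the gripper's body presses on something with over 40 N, if the wrist force passes 120 N, or if a joint passes its speed limit or range.

### The arm

A 6-joint arm with a two-finger parallel gripper is mounted at the origin on the work surface. World frame = base frame: x ahead of the robot, y to its left, z up, the work surface at z = 0. Lengths are in m, angles in rad, forces in N, time in s.
With the tool pointing down it reaches from about 0.25 to 0.775 m from the base axis. Payload 4 kg.
Tool frame: the origin (TCP) lies at the very end of the fingers, on their centre line; the grasp point (between the pads) lies 19 mm behind it (r.pinch_z is the distance from the TCP to the grasp point, in m); z points along the fingers, y is the line along which they close (so a half turn about z gives the same grasp; the last joint's range is limited). The gripper opens to 85 mm and grips with 20 to 120 N. Pads are 22 mm wide; open, the fingers measure 114 mm over their backs; the gripper's body (76 mm by 85 mm) begins 54 mm behind the grasp point. The pads swing forward as they close: fully open they stand 13 mm farther back than shut.
Start: joints at [-1.293, 0.087, 1.371, -0, 1.684, -0.103], TCP at [0.204, -0.511, 0.231] pointing down, gripper open.
Joint ranges: [-3.1, 3.1], [-0.76, 2.03], [0.27, 2.55], [-1.08, 4.22], [0.17, 2.65], [-2.57, 2.57]. Speed limits (rad/s): [2.79, 2.79, 3.14, 3.14, 3.14, 3.14].

### API

Orientations are given as a unit quaternion [x, y, z, w].
In Python, from bench import sensors, cams, ticket, r gives the robot as it stands.
- The arm moves only by the tool send_rows, never from a script. Its argument "steps" is one flat list of numbers, 6 for each row, row after row: the shift along the tool's x, y, z normalised to -1 to 1, where 1 is 30 mm, then the turn, a rotation vector about the tool's x, y, z normalised to -1 to 1, where 1 is 6 degrees. A call has exactly 8 rows; each row shifts and turns the commanded pose from where the row before left it, along the tool's axes as they then stand; what a row does not reach is not made up. A row lasts 1/8 s, in which the tool goes at most 62.5 mm and 10.7 degrees, less where a joint would pass 70% of its speed; a pose out of reach is approached as far as the arm can. A call with a number of a shift or a turn outside -1 to 1 is refused whole. A call with a gripper value outside its range is refused whole. "gripper" is the gripper command: -1 is fully open, 1 is shut, values between are in proportion, set as the call begins (left out, the last holds). The fingers move at their own pace and stop on an object; "squeeze" is the grip in N (left out, the last holds). Time passes only in rows, so rows that do not move let the fingers close, or fill a call up. It gives the time, the measured TCP pose, the force, the opening and the grip force at its end, in the units of the state.
- sensors.state(): the state, without advancing time (a new reading comes with each control period).
- cams.capture(name): name is "scene" or "top"; returns the picture (400x640x3 uint8, blue, green, red); there is no depth.
- cams.camera_params(name): a dict with "fx", "fy", "cx", "cy" (pixels), "k1" (the pictures are not rectified: a ray, as slopes to the right and down, at radius r is drawn at 1 + k1 r^2 times it, then the intrinsics apply), "extrinsics" (4x4, takes a point from camera to world coordinates). Camera axes: x right, y down, z forward; pixel columns grow to the right and rows downward; lengths in m; the calibration is good to about 2 mm. A picture is of the moment at which its call begins. camera_params takes no time and is no camera call.
- ticket.job_done(): hands the job in; it is judged then, once.
The state is a dict: "t": time; "qpos": joint angles; "joint_velocities": joint speeds; "joint_torque": joint torques, N m; "tcp_pos": TCP position; "ee_rot": TCP orientation; "force": force on the tool from outside, world axes, zero at the start; "wrist_torque": the same for the moment, N m; "opening": finger opening in m; "finger_force": force on a finger pad.
Only numpy, scipy, OpenCV 4.12 (cv2) and the standard library are available. Lean on these libraries where they do the work, as an engineer would, in place of code of your own. Each camera call takes 0.05 s, during which the arm holds its last target. There are 200 camera calls.

## Working session

There is one attempt and no reset: what is moved stays moved. The work goes in short steps, Python scripts to look and compute and a tool call to move; the robot and the scene stay as the last step left them, time stands still between calls to the robot, and variables do not carry over. Pictures are saved under pics/ and viewed, at most 10 in all, crops included, and the job is handed in when it is done.

Besides the shell and the picture viewer there is one more tool, called after ">>>" by a JSON object that holds its "op" and its "data", one argument or row to a line. send_rows: Moves the arm, as the interface text tells. Its arguments: {"type":"object","properties":{"steps":{"type":"array","items":{"type":"number"}},"gripper":{"type":"number"},"squeeze":{"type":"number"}},"required":["steps"]}

```bash
mkdir -p pics; python3 - <<'E'
from bench import sensors,cams,r
import cv2
s=sensors.state();print(s)
for n in("top","scene"):
    cv2.imwrite(f"pics/{n}0.png",cams.capture(n));print(n,cams.camera_params(n))
E
```

```text
{'t': 0.0, 'qpos': array([-1.29311550e+00,  8.79674828e-02,  1.37228673e+00,  6.71780761e-06,
        1.68358099e+00, -1.03149810e-01]), 'joint_velocities': array([ 3.59857787e-05, -8.99849029e-04,  1.27970671e-03,  1.61398031e-03,
        1.50021828e-03,  8.21353510e-04]), 'joint_torque': array([-3.62494966e-04, -3.51869702e+01, -3.13271284e+01, -1.38885066e-04,
        1.07534474e-02,  1.05684234e-05]), 'tcp_pos': array([ 0.2042648 , -0.51012306,  0.23011582]), 'ee_rot': array([ 9.81925026e-01,  1.89266972e-01, -9.43993756e-05, -1.11730116e-03]), 'force': array([-0.67593838, -0.09683824, -0.37239949]), 'wrist_torque': array([ 0.03788701,  0.00140179, -0.01490912]), 'finger_force': 0.0, 'opening': 0.08523698685724235}
top {'fx': 420.5610336686329, 'fy': 420.5610336686329, 'cx': 319.92955166292865, 'cy': 201.49427835303877, 'k1': -0.09935482313843123, 'extrinsics': array([[ 0.01738079, -0.99606234,  0.08693519,  0.4701869 ],
       [-0.99961322, -0.01542297,  0.02314162,  0.04141165],
       [-0.0217097 , -0.08730379, -0.99594515,  0.92769213],
       [ 0.        ,  0.        ,  0.        ,  1.        ]])}
scene {'fx': 475.8640708395747, 'fy': 475.8640708395747, 'cx': 319.3496139424449, 'cy': 198.79054833832637, 'k1': -0.07896580481698308, 'extrinsics': array([[ 0.6616006 ,  0.50061108, -0.55827698,  1.12063786],
       [ 0.74985019, -0.44472117,  0.48984464, -0.42032123],
       [-0.00305594, -0.74270561, -0.66961111,  0.74945623],
       [ 0.        ,  0.        ,  0.        ,  1.        ]])}
```

View pics/top0.png

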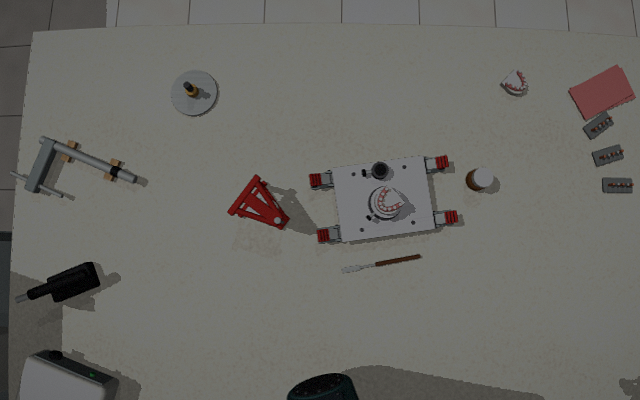

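View pics/scene0.png

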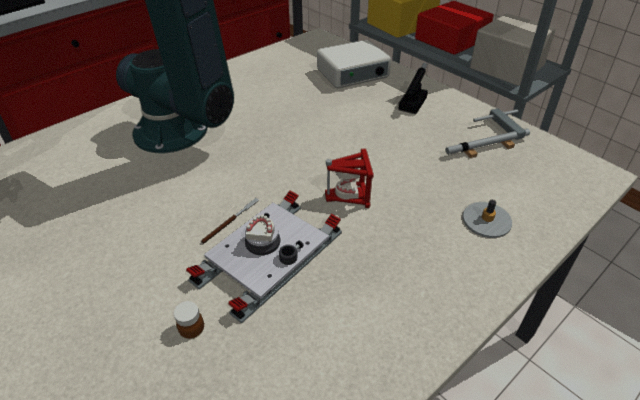

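The top view shows the platform at about (333–437, 155–242). The tabs are at (320,180) shim_4, (328,235) shim_1, (441,162) shim_3 and (450,217) shim_2. The articulator is on the left, the jar on the right and the knife in front.

```bash
cat > h.py <<'E'
import numpy as np,cv2
from bench import cams
def ray(n,px,z):
    p=cams.camera_params(n);K=np.array([[p['fx'],0,p['cx']],[0,p['fy'],p['cy']],[0,0,1]])
    d=cv2.undistortPoints(np.array(px,float).reshape(-1,1,2),K,np.array([p['k1'],0,0,0,0])).reshape(-1,2)
    E=p['extrinsics'];v=np.c_[d,np.ones(len(d))]@E[:3,:3].T;o=E[:3,3]
    return (o+v*((z-o[2])/v[:,2])[:,None])[:,:2]
def reds(n,im):
    b,g,r_=[im[...,i].astype(int) for i in range(3)]
    m=((r_>60)&(r_>2.2*g)&(r_>2.2*b)).astype(np.uint8)
    k,_,st,c=cv2.connectedComponentsWithStats(m)
    return [(c[i].round(1),st[i,4]) for i in range(1,k) if st[i,4]>25]
E
python3 - <<'E'
from h import *
im=cv2.imread('pics/top0.png')
for c,a in reds('top',im):print('top',c,a,ray('top',[c],.036).round(4))
im2=cv2.imread('pics/scene0.png')
for c,a in reds('scene',im2):print('scene',c,a,ray('scene',[c],.036).round(4))
sub=im[150:250,325:445]; print(im[225,360],im[180,360],im[280,400],im[165,400])
hsv=cv2.cvtColor(im,cv2.COLOR_BGR2HSV)
m=np.zeros(im.shape[:2],np.uint8);m[150:248,325:445]=((hsv[...,1]<22)&(hsv[...,2]>105))[150:248,325:445]
m=cv2.morphologyEx(m,cv2.MORPH_OPEN,np.ones((5,5)))
cs,_=cv2.findContours(m,0,2);c=max(cs,key=cv2.contourArea)
R=cv2.minAreaRect(c);print(R);w=ray('top',cv2.boxPoints(R),.036);print(w,w.mean(0),np.linalg.norm(np.roll(w,1,0)-w,axis=1))
cv2.imwrite('pics/crop.png',cv2.resize(im[140:260,300:500],None,fx=4,fy=4,interpolation=cv2.INTER_CUBIC))
E
```

```text
top [441.5 161.8] 103 [[ 0.6379 -0.1982]]
top [314.9 179.3] 90 [[0.5955 0.0737]]
top [256.9 204.5] 1215 [[0.5395 0.1969]]
top [450.8 216.5] 102 [[ 0.5203 -0.2171]]
top [322.4 234.9] 96 [[0.4772 0.0557]]
scene [450.9  25.7] 2682 [[0.1154 1.1401]]
scene [246.6  31.7] 1583 [[-0.3557  0.5161]]
scene [85.3 16.4] 105 [[-0.9661  0.1233]]
scene [63.5 95.6] 4601 [[-0.3511 -0.1728]]
scene [353.  175.7] 1086 [[0.5175 0.2151]]
scene [290.8 197.1] 94 [[0.4789 0.0573]]
scene [332.4 220.8] 103 [[0.5968 0.0761]]
scene [195.  270.9] 103 [[ 0.5223 -0.2155]]
scene [237.6 303.9] 129 [[ 0.6405 -0.1968]]
[122 120 119] [122 120 119] [110 118 117] [120 120 118]
((379.0, 195.0), (90.0, 108.0), 90.0)
[[ 0.65955383  0.05314067]
 [ 0.66335826 -0.18001451]
 [ 0.46992199 -0.17865901]
 [ 0.46651963  0.04999496]] [ 0.56483843 -0.06388447] [0.19305984 0.23318622 0.19344103 0.22867928]
```

View pics/crop.png

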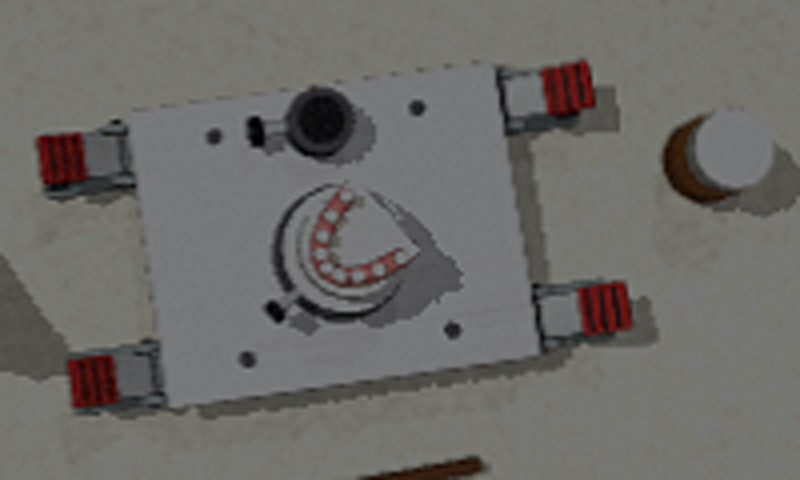

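The crop confirms that all four tabs are up and that the jar sits to the right, clear of the tabs. Estimated bed centre is (0.5586, -0.0706), yaw 0.157. I'll shut the fingers, align to the bed yaw and go over corner_2.

>>> {"op": "send_rows", "data": {
  "steps": [0,0,1,0,0,0.713,0,0,1,0,0,0.713,0,0,1,0,0,0.713,1,-0.84,0,0,0,0,1,-0.84,0,0,0,0,1,-0.84,0,0,0,0,1,-0.84,0,0,0,0,1,-0.84,0,0,0,0],
  "gripper": 1,
  "squeeze": 20
}}

```text
t: 1.1
tcp_pos: [0.3334, -0.3614, 0.1408]
ee_rot: [0.997, 0.078, -0.0, -0.0]
force: [0.3, -0.6, 0.2]
opening: 0.0003
finger_force: 0.0
```

>>> {"op": "send_rows", "data": {
  "steps": [0.844,-0.703,0,0,0,0,0.844,-0.703,0,0,0,0,0.844,-0.703,0,0,0,0,0.844,-0.703,0,0,0,0,0.844,-0.703,0.4,0,0,0,0.844,-0.703,0.4,0,0,0,0.844,-0.703,0.4,0,0,0,0.844,-0.703,0.4,0,0,0]
}}

```text
t: 2.1
tcp_pos: [0.5069, -0.1634, 0.0924]
ee_rot: [0.997, 0.078, -0.0, -0.0]
force: [-0.2, 0.7, -0.2]
opening: -0.0
finger_force: 0.0
```

>>> {"op": "send_rows", "data": {
  "steps": [0,0,0.8,0,0,0,0,0,0.6,0,0,0,0,0,0.3,0,0,0,0,0,0.1,0,0,0,0,0,0.1,0,0,0,0,0,0.05,0,0,0,0,0,0,0,0,0,0,0,0,0,0,0]
}}

```text
t: 3.1
tcp_pos: [0.507, -0.1649, 0.036]
ee_rot: [0.997, 0.078, 0.001, 0.001]
force: [-2.3, -0.0, 5.5]
opening: 0.0002
finger_force: 2.9
```

>>> {"op": "send_rows", "data": {
  "steps": [0,0,0.05,0,0,0,0,0,0.05,0,0,0,0,0,0,0,0,0,0,0,0,0,0,0,0,0,0,0,0,0,0,0,-0.4,0,0,0,0,0,-0.7,0,0,0,0,0,-0.7,0,0,0]
}}

```text
t: 4.1
tcp_pos: [0.5066, -0.1643, 0.086]
ee_rot: [0.997, 0.078, -0.0, -0.0]
force: [-0.1, 0.7, -0.1]
opening: -0.0
finger_force: 0.0
```

>>> {"op": "send_rows", "data": {
  "steps": [0,-0.933,0,0,0,0,0,-0.933,0,0,0,0,0,-0.933,0,0,0,0,0,-0.933,0,0,0,0,0,-0.933,0,0,0,0,0,-0.933,0,0,0,0,0,0,0.8,0,0,0,0,0,0.6,0,0,0]
}}

```text
t: 5.1
tcp_pos: [0.4803, 0.002, 0.0431]
ee_rot: [0.997, 0.079, 0.0, -0.0]
force: [0.2, 0.1, -0.1]
opening: -0.0
finger_force: 0.0
```

>>> {"op": "send_rows", "data": {
  "steps": [0,0,0.1,0,0,0,0,0,0.1,0,0,0,0,0,0.05,0,0,0,0,0,0.05,0,0,0,0,0,0.03,0,0,0,0,0,0,0,0,0,0,0,0,0,0,0,0,0,0,0,0,0]
}}

```text
t: 6.1
tcp_pos: [0.4809, 0.0013, 0.0343]
ee_rot: [0.997, 0.078, 0.001, 0.0]
force: [0.5, 0.1, 2.9]
opening: -0.0005
finger_force: 1.4
```

>>> {"op": "send_rows", "data": {
  "steps": [0,0,0.1,0,0,0,0,0,0.1,0,0,0,0,0,0,0,0,0,0,0,0,0,0,0,0,0,0,0,0,0,0,0,0,0,0,0,0,0,0,0,0,0,0,0,0,0,0,0]
}}

```text
t: 7.1
tcp_pos: [0.4808, 0.0014, 0.0309]
ee_rot: [0.997, 0.078, 0.0, 0.0]
force: [-8.2, 0.5, 19.2]
opening: 0.0005
finger_force: 9.7
```

Corner 1 gave 5 mm before reaching the hard stop, while corner 2 held at 0.036 under 5.5 N. So corner 1 is the soft one, and I'll go to its shim tab.

>>> {"op": "send_rows", "data": {
  "steps": [0,0,-0.3,0,0,0,0,0,-0.7,0,0,0,0,0,-0.5,0,0,0,0.1,-0.95,0,0,0,0,0.1,-0.95,0,0,0,0,0,0,0,0,0,0,0,0,0.5,0,0,0,0,0,0.3,0,0,0]
}}

```text
t: 8.1
tcp_pos: [0.4765, 0.0579, 0.047]
ee_rot: [0.997, 0.078, -0.001, 0.0]
force: [0.4, -0.4, -0.1]
opening: -0.0
finger_force: 0.0
```

>>> {"op": "send_rows", "data": {
  "steps": [0,0,0.2,0,0,0,0,0,0.15,0,0,0,0,0,0.15,0,0,0,0,0,0.15,0,0,0,0,0,0.15,0,0,0,0,0,0.1,0,0,0,0,0,0,0,0,0,0,0,0,0,0,0]
}}

```text
t: 9.1
tcp_pos: [0.4785, 0.0603, 0.0238]
ee_rot: [0.997, 0.078, 0.001, -0.002]
force: [-1.5, 5.7, 10.3]
opening: -0.0002
finger_force: 4.9
```

>>> {"op": "send_rows", "data": {
  "steps": [0,0,0.1,0,0,0,0,0,0.1,0,0,0,0,0,0.1,0,0,0,0,0,0,0,0,0,0,0,0,0,0,0,0,0,0,0,0,0,0,0,0,0,0,0,0,0,0,0,0,0]
}}

```text
t: 10.1
tcp_pos: [0.4791, 0.0603, 0.0227]
ee_rot: [0.997, 0.078, 0.002, -0.002]
force: [-21.0, 4.5, 51.2]
opening: -0.0
finger_force: 25.9
```

>>> {"op": "send_rows", "data": {
  "steps": [0,0,-0.3,0,0,0,0,0,-0.7,0,0,0,0,0,-0.8,0,0,0,-0.1,0.95,0,0,0,0,-0.1,0.95,0,0,0,0,0,0,0,0,0,0,0,0,0.5,0,0,0,0,0,0,0,0,0]
}}

```text
t: 11.1
tcp_pos: [0.4786, 0.0022, 0.0495]
ee_rot: [0.997, 0.079, -0.002, -0.001]
force: [-0.4, 1.5, 0.5]
opening: 0.0001
finger_force: 0.0
```

```bash
python3 - <<'E'
from h import *
for n in("scene","top"):
    im=cams.capture(n);cv2.imwrite(f'pics/{n}1.png',im)
    print(n,[(c,a) for c,a in reds(n,im)])
im=cv2.imread('pics/scene1.png');cv2.imwrite('pics/crop1.png',cv2.resize(im[160:340,160:400],None,fx=3,fy=3))
E
```

```text
scene [(array([70.5, 20.9]), np.int32(331)), (array([70.3, 74.4]), np.int32(9329)), (array([176.9,  27.4]), np.int32(693)), (array([258.8,   1.5]), np.int32(30)), (array([278.7,  13.4]), np.int32(443)), (array([451. ,  25.9]), np.int32(2707)), (array([240.6,  39.3]), np.int32(98)), (array([353.5, 176.3]), np.int32(1169)), (array([292.5, 201.1]), np.int32(75)), (array([332.5, 220.7]), np.int32(111)), (array([195.1, 270.7]), np.int32(119)), (array([237.5, 303.9]), np.int32(141))]
top [(array([441.4, 161.7]), np.int32(111)), (array([314.8, 179.4]), np.int32(93)), (array([257.6, 204.8]), np.int32(1268)), (array([450.7, 216.5]), np.int32(107))]
```

View pics/crop1.png

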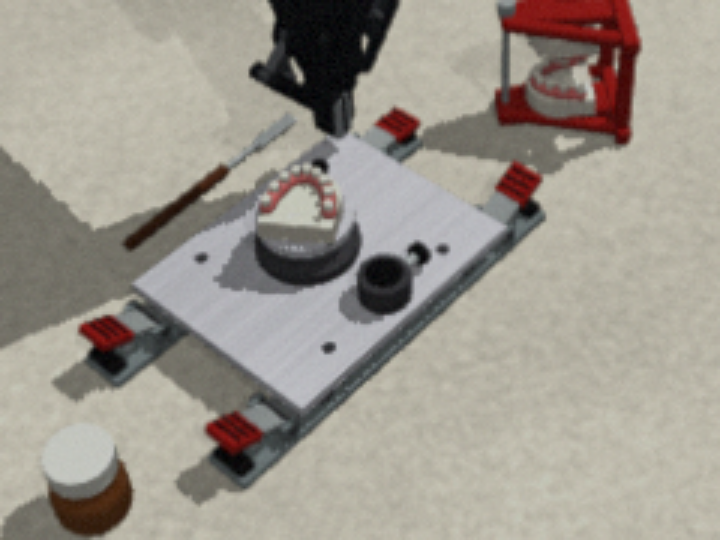

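The crop shows tab 1, at about scene pixel (292,201), down flat. The other three tabs and the bystanders haven't moved. Next is the proving press.

>>> {"op": "send_rows", "data": {
  "steps": [0.05,0,0.3,0,0,0,0,0,0.1,0,0,0,0,0,0.1,0,0,0,0,0,0.1,0,0,0,0,0,0.05,0,0,0,0,0,0.03,0,0,0,0,0,0,0,0,0,0,0,0,0,0,0]
}}

```text
t: 12.2
tcp_pos: [0.4818, 0.0018, 0.0347]
ee_rot: [0.997, 0.078, 0.0, 0.0]
force: [-8.5, 0.9, 16.4]
opening: -0.0002
finger_force: 8.7
```

The corner holds at 0.0347 under 16 N, about 1 mm down. I'll hold that for more than a second, then retreat.

>>> {"op": "send_rows", "data": {
  "steps": [0,0,0.02,0,0,0,0,0,0,0,0,0,0,0,0,0,0,0,0,0,0,0,0,0,0,0,0,0,0,0,0,0,0,0,0,0,0,0,0,0,0,0,0,0,0,0,0,0]
}}

```text
t: 13.2
tcp_pos: [0.4819, 0.0018, 0.0347]
ee_rot: [0.997, 0.078, 0.0, 0.0]
force: [-9.5, 1.4, 19.7]
opening: -0.0001
finger_force: 10.1
```

>>> {"op": "send_rows", "data": {
  "steps": [0,0,0,0,0,0,0,0,0,0,0,0,0,0,-0.2,0,0,0,0,0,-0.5,0,0,0,0,0,-0.9,0,0,0,0,0,-0.9,0,0,0,0,0,-0.9,0,0,0,0,0,-0.9,0,0,0]
}}

```text
t: 14.2
tcp_pos: [0.482, 0.0016, 0.1612]
ee_rot: [0.997, 0.078, 0.0, 0.0]
force: [-0.5, 0.2, -0.4]
opening: -0.0001
finger_force: 0.0
```

>>> {"op": "send_rows", "data": {
  "steps": [-0.9,0,0,0,0,0,-0.9,0,0,0,0,0,-0.9,0,0,0,0,0,-0.9,0,0,0,0,0,-0.5,0,0,0,0,0,0,0,0,0,0,0,0,0,0,0,0,0,0,0,0,0,0,0]
}}

```text
t: 15.2
tcp_pos: [0.361, -0.0175, 0.1599]
ee_rot: [0.997, 0.078, -0.0, -0.0]
force: [0.3, -0.2, 0.3]
opening: 0.0
finger_force: 0.0
```

```bash
python3 - <<'E'
from h import *
im=cams.capture("top");print(reds("top",im))
cv2.imwrite('pics/crop2.png',cv2.resize(im[120:300,220:500],None,fx=2.8,fy=2.8))
E
```

```text
[(array([441.5, 161.8]), np.int32(107)), (array([314.8, 179.3]), np.int32(93)), (array([257.2, 204.7]), np.int32(1242)), (array([450.8, 216.5]), np.int32(103)), (array([321.3, 235.2]), np.int32(118))]
```

View pics/crop2.png

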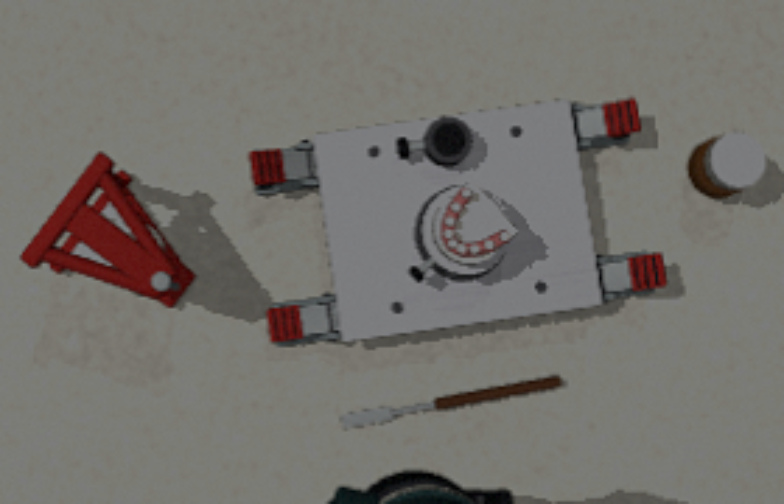

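The final view shows tab 1 flat at (321,235), the other tabs unmoved, and everything else in place.

```bash
python3 -c "
from bench import ticket
print(ticket.job_done())"
```

```text
the job is handed in; nothing more can be done
None
```

Corner 1 was the soft one: its shim tab is now flat, the other three are still up, and it held about 1 mm down under 16–20 N for over a second; corners 3 and 4 were not pressed because the soft corner had already turned up, and the job is handed in.

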